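# Square up the flow-cell spacers and hold the cover over its screw holes

### The arm

A 7-joint arm with a two-finger parallel gripper is mounted at the origin on a cart in front of the work surface, level with it; the furniture and walls round the work are solid. World frame = base frame: x ahead of the robot, y to its left, z up, the work surface at z = 0. Lengths are in m, angles in rad, forces in N, time in s.
With the tool pointing down it reaches from about 0.35 to 0.9 m from the base axis. Payload 8.1 kg.
Tool frame: the origin (TCP) lies between the finger pads; the fingertips stand 25 mm ahead of it and the grasp point (between the pads) lies 6 mm ahead of it; z points along the fingers, y is the direction in which the jaws open and shut (so a half turn about z gives the same grasp; the last joint's range is limited). The gripper opens to 92 mm and grips with 3 to 60 N. Pads are 19 mm wide; open, the fingers measure 130 mm over their backs; the gripper's body (75 mm by 190 mm) begins 47 mm behind the grasp point.
Start: joints at [1.174, 0.434, 0.025, 1.573, -0.012, 1.134, -0.075], TCP at [0.181, -0.598, 0.252] pointing down, gripper open.
Joint ranges: [-2.62, 2.62], [-0.44, 2.09], [-1.27, 1.32], [0.08, 2.57], [-1.32, 4.46], [0.12, 2], [-2.74, 2.74]. Speed limits (rad/s): [2.22, 2.22, 3.01, 3.01, 3.14, 3.14, 3.14].

### API

Orientations are given as a rotation vector (axis times angle).
In Python, from cell import * gives the robot as it stands.
- The arm moves only by the shell command python3 -m jog 'ROWS' [FORCE]. ROWS is JSON, one flat list of numbers, 5 for each row, row after row: the finger opening in mm, from 0 to 91.8, then the shift along the tool's x, y, z in units of 40 mm (1.0 is 40 mm), then the turn about the tool's z in units of 6 degrees (1.0 is 6 degrees). A call has 1 to 20 rows; each row shifts and turns the pose as measured when the row begins, along the tool's axes as they then stand; what a row does not reach is not made up. A row lasts 1/12 s, in which the tool goes at most 41.7 mm and 7.16 degrees, less where a joint would pass 70% of its speed; a pose out of reach is approached as far as the arm can. A call is refused whole if a number of a shift passes 1 or a number of a turn 1, either way. A call with a gripper value outside its range is refused whole. The fingers move at their own pace and stop on an object; FORCE is the grip in N (left out, the last holds). Time passes only in rows, so rows that do not move let the fingers close. It gives the time, the measured TCP pose, the force and the opening at its end, in the units of the state.
- observe(): the state, without advancing time (a new reading comes with each control period).
- get_image(name): name is "scene" or "side" or "wrist"; returns the picture (384x512x3 uint8, red, green, blue); there is no depth.
- camera_params(name): a dict with "intrinsics" (3x3 intrinsics, pixels), "xyz" and "orientation" of the camera in the world. Camera axes: x right, y down, z forward; pixel columns grow to the right and rows downward; lengths in m; the calibration is good to about 2 mm. A picture is of the moment at which its call begins: read the wrist's pose just before it. camera_params takes no time and is no camera call; for the wrist camera it gives the pose at the moment of the call.
- sign_off(): hands the job in, once; it reports no verdict.
The state is a dict: "clock": time; "joints": joint angles; "dq": joint speeds; "joint_efforts": joint torques, N m; "position": TCP position; "ee_rot": TCP orientation; "force": force on the tool from outside, world axes, zero at the start; "ft_torque": the same for the moment, N m; "width": opening from 0.0 (shut) to 1.0 (fully open).
Only numpy, scipy, OpenCV 4.12 (cv2) and the standard library are available. Lean on these libraries where they do the work, as an engineer would, in place of code of your own. Each camera call takes 0.05 s, during which the arm holds its last target. There are 200 camera calls.

### The job

Tap the two loose white spacer plates on the flow-cell base home against both of its locating bars, so that the stack is square over the threaded holes. Then take the cover plate by its handle and hold it level about 15 mm above the stack, touching nothing, its three holes lined up over the three threaded holes (single hole over single hole), ready for a colleague to start the screws. Finish while still holding it there: do not lower it or let go, and leave the other things on the worktop where they are.

Things in the scene. Friction and masses are not known exactly. Their poses are not given: they have to be found in the camera images.
- cell_base: Low steel flow-cell base, fixed: deck 92 x 122, its top 24 above the worktop, three threaded 8 mm holes. Origin on the worktop under where a squared-up spacer's centre belongs; z up. Deck spans x -37 to +55, y -52 to +70; spacers overhang its open -x and -y edges. Locating bars form an L on the +x and +y sides. Start yaw within 0.3 of the robot's x axis, left or right half of the worktop.
- spacer_low: Lower of two equal white spacer plates stacked on the deck: 84 (x) x 116 (y) x 7 thick, 120 g, three 13 mm holes in the base's pattern. Origin at the centre of its underside. Lies loose, 8 to 18 mm short of each bar, skewed up to 0.1. Touching both bars it is within 1 mm of its place.
- spacer_high: Upper spacer plate, the same as the lower one and lying on it, skewed differently; the stack slides under less than 4 N, and tapping it along one bar may drag it a few mm off the other, so a second round may be needed (the top of the stack is 14 above the deck, 38 above the worktop). Origin at the centre of its underside.
- cover: Steel cover plate, 84 (x) x 116 (y) x 8 thick, 0.22 to 0.45 kg, three 13 mm holes in the base's pattern, flat on the worktop. Origin at the centre of its underside; z up. Black bar handle over its middle, along y: 12 wide (x) x 62 long (y), 23 to 43 above the underside, on two 10 mm posts at y +-22. Start yaw within 0.6 of the robot's x axis, in the half without the base.
- back_bar (a point): Middle of the inner face of the base's back locating bar, at deck height: x +42.5, y 0 in the base's frame. The bar runs along y from -52 to +52, 10 thick, top 11.5 above the deck.
- side_bar (a point): Middle of the inner face of the base's side locating bar, at deck height: x 0, y +58.5 in the base's frame. The bar runs along x from -35 to +35, 10 thick, top 11.5 above the deck.
- base_hole_a (a point): centre of the single hole of the cell base; x -26, y +0 in the base's frame, at the deck's top
- cover_hole_a (a point): centre of the single hole of the cover plate; x -26, y +0 in the cover's frame, at its underside
- base_hole_b (a point): centre of the pair's +y hole of the cell base; x +26, y +42 in the base's frame, at the deck's top
- cover_hole_b (a point): centre of the pair's +y hole of the cover plate; x +26, y +42 in the cover's frame, at its underside
- base_hole_c (a point): centre of the pair's -y hole of the cell base; x +26, y -42 in the base's frame, at the deck's top
- cover_hole_c (a point): centre of the pair's -y hole of the cover plate; x +26, y -42 in the cover's frame, at its underside
- marker_blue: Bystander: capped blue and white marker pen, 137 x 17 x 19, lying. To be left alone; origin at the centre of its underside.
- crucible_2: Bystander: small white porcelain crucible, 41 across, 34 high. To be left alone; origin at the centre of its underside.
- beaker_100: Bystander: glass beaker, 61 x 55 x 70 high. To be left alone; origin at the centre of its underside.
- flask_250: Bystander: conical glass flask, 80 across, 140 high. To be left alone; origin at the centre of its underside.
- timer: Bystander: white bench timer, 72 x 62 x 20 high. To be left alone; origin at the centre of its underside.
- spatula: Bystander: spatula with brown handle, 190 x 14 x 12, lying. To be left alone; origin at the centre of its underside.

How it is judged:
On the way, in this order (a step that is already met when the one before it is completed fails the run):
1. both spacers lie squared up on the base, against the locating bars (horizontal distance between each of spacer_low, spacer_high and cell_base below 0.004 m and angle between the x axis of each of spacer_low, spacer_high and the x axis of cell_base, either way round below 0.06 rad and z of spacer_low in the frame of cell_base between 0.021 and 0.027 m and z of spacer_high in the frame of cell_base between 0.028 and 0.034 m), for 0.2 s.
2. the cover is held hovering level over the stack with its three holes over the threaded holes (horizontal distance between cover_hole_a and base_hole_a below 0.005 m and horizontal distance between cover_hole_b and base_hole_b below 0.005 m and horizontal distance between cover_hole_c and base_hole_c below 0.005 m and z of cover in the frame of cell_base between 0.042 and 0.073 m and angle between cover's own z axis and vertical below 0.1 rad and contact force between cover and the fingers above 1 N and contact force between cover and cell_base below 0.05 N and contact force between cover and spacer_low below 0.05 N and contact force between cover and spacer_high below 0.05 N and linear speed of cover below 0.02 m/s), for 0.3 s.
At the end, for the whole second after the job is handed in: Both spacers flat in place on the base (centre within 4 mm, turned under 0.06 rad). Cover in the fingers, touching neither spacers nor base, still, level within 0.1 rad, underside 4 to 35 mm above the stack, each hole within 5 mm horizontally of its threaded hole (all of step 1 and all of step 2); the arm keeps its last pose, push and grip.
It fails at once if a bystander is moved more than 30 mm (distance of any of marker_blue, crucible_2, beaker_100, flask_250, timer, spatula from where it was at the start of the episode above 0.03 m).
It also fails if it takes over 72 s, if anything falls off the work surface, if the arm or the gripper's body presses on something with over 40 N, if the wrist force passes 120 N, or if a joint passes its speed limit or range.

## Working session

There is one attempt and no reset: what is moved stays moved. The work goes in short steps, Python scripts to look and compute and a shell command to move; the robot and the scene stay as the last step left them, time stands still between calls to the robot, and variables do not carry over. Pictures are saved under pics/ and viewed, about 8 in all and at most 12, crops included, and the job is handed in when it is done.

```bash
ls; mkdir -p pics; python3 - <<'E'
from cell import *
import cv2
print(observe())
for n in ("scene","side"):
    p=camera_params(n); print(n,p)
    cv2.imwrite(f"pics/{n}0.png",get_image(n)[:,:,::-1])
a=cv2.imread("pics/scene0.png");b=cv2.imread("pics/side0.png")
cv2.imwrite("pics/both0.png",cv2.vconcat([a,b])[:, :])
cv2.imwrite("pics/sc0.png",cv2.resize(a,(800,600),interpolation=cv2.INTER_CUBIC))
E
```

```text
pics
{'clock': 0.0, 'joints': array([ 1.17437135,  0.4352166 ,  0.02497962,  1.57407145, -0.0115707 ,
        1.13398838, -0.07509243]), 'dq': array([ 8.49787702e-04,  9.26663575e-05,  7.32044595e-04,  3.70255557e-04,
       -3.80700382e-04,  2.85868221e-04, -8.05340629e-04]), 'joint_efforts': array([ 4.18532190e-04, -6.67857385e+01,  9.84610990e-01, -3.14459467e+01,
       -6.08460652e-02,  4.32016351e-02,  2.20818333e-04]), 'position': array([ 0.18081502, -0.59779724,  0.25095891]), 'ee_rot': array([-3.10629053e+00, -4.59576451e-01,  6.14471467e-04]), 'force': array([-0.37002246, -0.17919323, -0.02760629]), 'ft_torque': array([-0.03321196,  0.0361271 ,  0.02553868]), 'width': 0.9976446153862932}
scene {'intrinsics': array([[459.46450741,   0.        , 261.56902169],
       [  0.        , 459.46450741, 192.42845467],
       [  0.        ,   0.        ,   1.        ]]), 'xyz': array([-0.23532191,  0.56790019,  1.23485872]), 'orientation': array([-1.25670875,  2.41870996, -0.85191204])}
side {'intrinsics': array([[474.65868443,   0.        , 254.2348028 ],
       [  0.        , 474.65868443, 193.61248779],
       [  0.        ,   0.        ,   1.        ]]), 'xyz': array([0.31475775, 1.12742693, 0.72103105]), 'orientation': array([-0.2733134 ,  2.63283767, -1.53581887])}
```

View pics/sc0.png

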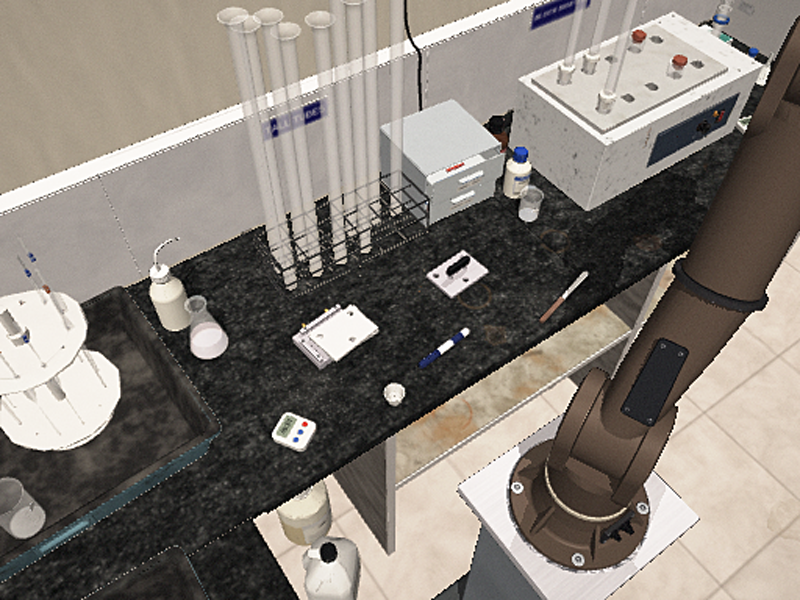

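```bash
cat > h.py <<'E'
from cell import *
import numpy as np, cv2
from scipy.spatial.transform import Rotation as R
def cam(n):
    p=camera_params(n); return p["intrinsics"],R.from_rotvec(p["orientation"]).as_matrix(),p["xyz"]
def back(c,uv,z):
    K,M,t=c; d=(M@np.linalg.inv(K)@np.array([*uv,1.0])); return t+d*(z-t[2])/d[2]
def proj(c,P):
    K,M,t=c; q=(np.atleast_2d(P)-t)@M@K.T; return q[:,:2]/q[:,2:]
E
python3 - <<'E'
from h import *
for n in("scene","side"):
    c=cam(n)
    for P in [(.5,.2,0),(.5,-.2,0),(.7,.2,0),(.7,-.2,0)]: print(n,P,proj(c,np.array(P)))
E
```

```text
scene (0.5, 0.2, 0) [[214.84501169 231.56542333]]
scene (0.5, -0.2, 0) [[311.57685192 177.33183182]]
scene (0.7, 0.2, 0) [[183.84956161 191.26703887]]
scene (0.7, -0.2, 0) [[277.67304506 143.64509439]]
side (0.5, 0.2, 0) [[247.89946636 257.9391816 ]]
side (0.5, -0.2, 0) [[273.57487651 183.37872099]]
side (0.7, 0.2, 0) [[171.13513768 247.40853371]]
side (0.7, -0.2, 0) [[213.19393289 176.6990659 ]]
```

The scene view shows the base with its stack at about (336,335) in the 800x600 picture, and the cover at about (458,272). The marker (445,347) and crucible (394,394) lie between them and the robot. The timer is at (295,431), the flask at (207,330), and the spatula at (565,297).

```bash
python3 - <<'E'
from h import *
c=cam("scene")
for n,uv,z in [("base",(336,335),.03),("cover",(458,274),.01),("timer",(295,431),.01),("cruc",(394,394),.02),("marker",(445,347),.01),("spat",(565,297),.01),("flask",(208,345),.02),("beaker",(530,205),.03)]:
    print(n,back(c,np.array(uv)*.64,z).round(3))
o=observe(); M=R.from_rotvec(o["ee_rot"]).as_matrix(); print(M.round(3))
K,W,t=cam("wrist"); print(K, (M.T@(t-o["position"])).round(4),(M.T@W).round(3))
D=np.array([.50,.19,.27])
print("delta tool units to base",(M.T@(D-o["position"])/.04).round(2))
E
```

```text
base [0.538 0.174 0.03 ]
cover [ 0.538 -0.146  0.01 ]
timer [0.405 0.349 0.01 ]
cruc [0.359 0.152 0.02 ]
marker [ 0.396 -0.002  0.01 ]
spat [ 0.352 -0.299  0.01 ]
flask [0.671 0.398 0.02 ]
beaker [ 0.599 -0.411  0.03 ]
[[ 0.957  0.29  -0.001]
 [ 0.29  -0.957  0.001]
 [-0.    -0.001 -1.   ]]
[[322.18114468   0.         252.55921221]
 [  0.         322.18114468 190.71574654]
 [  0.           0.           1.        ]] [ 0.0784 -0.0004 -0.1338] [[ 0.001 -0.958 -0.287]
 [ 1.     0.001 -0.   ]
 [ 0.    -0.287  0.958]]
delta tool units to base [ 13.34 -16.54  -0.45]
```

```bash
python3 -m jog '[0,0.72,-0.7,-0.07,0, 0,0.72,-0.7,-0.07,0, 0,0.72,-0.7,-0.07,0, 0,0.72,-0.7,-0.07,0, 0,0.72,-0.7,-0.07,0, 0,0.72,-0.7,-0.07,0, 0,0.72,-0.7,-0.07,0, 0,0.72,-0.7,-0.07,0, 0,0.72,-0.7,-0.07,0, 0,0.72,-0.7,-0.07,0, 0,0.72,-0.7,-0.07,0, 0,0.72,-0.7,-0.07,0, 0,0.72,-0.7,-0.07,0, 0,0.72,-0.7,-0.07,0, 0,0.72,-0.7,-0.07,0, 0,0.72,-0.7,-0.07,0, 0,0.72,-0.7,-0.07,0, 0,0.72,-0.7,-0.07,0]' 20
python3 -m jog '[0,0,0,0,0.95, 0,0,0,0,0.95, 0,0,0,0,0.9, 0,0,0,0,0]'
python3 - <<'E'
from h import *
o=observe();print(o)
c=cam("wrist"); im=get_image("wrist")[:,:,::-1]; cv2.imwrite("pics/w1raw.png",im); np.savez("w1.npz",K=c[0],M=c[1],t=c[2])
cv2.imwrite("pics/w1.png",cv2.resize(im,(800,600),interpolation=cv2.INTER_CUBIC))
E
```

```text
clock: 1.6
position: [0.536, 0.0496, 0.296]
ee_rot: [-3.11, -0.43, 0.016]
force: [0.8, -1.1, 0.1]
width: 0.006
clock: 1.93
position: [0.5384, 0.0628, 0.2945]
ee_rot: [-3.134, 0.023, 0.019]
force: [0.4, -0.5, 0.6]
width: 0.005
{'clock': 1.9333, 'joints': array([ 0.07187923,  0.30176395, -0.36425976,  1.68068762,  0.10351687,
        1.18927775, -1.90262106]), 'dq': array([-0.01000202,  0.01141112, -0.01671362, -0.00046604,  0.00339264,
        0.00168203,  0.11138972]), 'joint_efforts': array([ -0.73614953, -55.21743536,  -3.43080372, -32.16902018,
        -0.2282439 ,  -0.08918868,  -1.95316918]), 'position': array([0.53844361, 0.06283429, 0.29452684]), 'ee_rot': array([-3.13449837,  0.02342496,  0.01871723]), 'force': array([ 0.44912427, -0.50354623,  0.64376428]), 'ft_torque': array([ 0.03559458, -0.02161925, -0.04611068]), 'width': 0.004835097335852257}
```

View pics/w1.png

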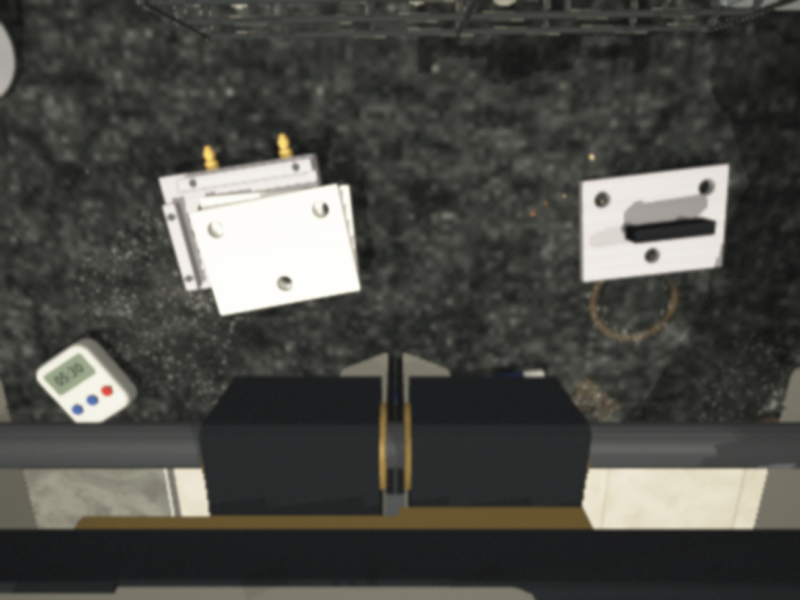

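The wrist view shows the base at upper left, with the upper spacer's corners at about (193,212), (349,184), (360,290) and (220,315). The back bar is at the top and the side bar on the left. The cover is at the right, centre about (655,222), with its single hole at (652,255).

```bash
python3 - <<'E'
from h import *
d=np.load("w1.npz"); c=(d["K"],d["M"],d["t"]); print(c[2])
s=.64
def fit(local,uv,zs):
    W=np.array([back(c,np.array(u)*s,z)[:2] for u,z in zip(uv,zs)]); L=np.array(local,float)/1000
    Lc=L-L.mean(0);Wc=W-W.mean(0)
    th=np.arctan2((Lc[:,0]*Wc[:,1]-Lc[:,1]*Wc[:,0]).sum(),(Lc*Wc).sum())
    Q=np.array([[np.cos(th),-np.sin(th)],[np.sin(th),np.cos(th)]]); o=W.mean(0)-Q@L.mean(0)
    print("o",o.round(4),"yaw",th.round(4),"res mm",((L@Q.T+o-W)*1000).round(1).tolist()); return o,th
print("base");b=fit([(55,70),(55,-52),(-37,70)],[(160,178),(316,155),(188,290)],[.024]*3)
print("sp hi");fit([(42,58),(42,-58),(-42,-58),(-42,58),(26,42),(26,-42),(-26,0)],[(193,212),(349,184),(360,290),(220,315),(216,229),(320,209),(285,283)],[.038]*7)
print("cover");fit([(42,58),(42,-58),(-42,-58),(-42,58),(26,42),(26,-42),(-26,0)],[(581,181),(729,164),(721,266),(582,281),(602,200),(706,187),(652,255)],[.008]*7)
E
```

```text
[0.61823842 0.06128047 0.42741145]
base
o [0.5467 0.1724] yaw 0.113 res mm [[0.5, -0.4], [-1.3, 1.8], [0.8, -1.4]]
sp hi
o [0.5357 0.157 ] yaw 0.1505 res mm [[0.7, 0.2], [-1.4, 6.9], [-0.7, -0.3], [1.9, -1.4], [0.7, -1.8], [-1.1, -2.8], [-0.1, -0.7]]
cover
o [ 0.5483 -0.1494] yaw 0.1032 res mm [[-0.6, -0.9], [-0.3, 0.8], [0.3, 0.7], [0.1, -0.7], [0.6, 0.1], [-0.0, -0.2], [-0.1, 0.2]]
```

```bash
python3 -m jog '[60,-0.36,-0.48,0.6,0, 60,-0.36,-0.48,0.6,0, 60,-0.36,-0.48,0.6,0, 60,-0.36,-0.48,0.6,0, 60,-0.36,-0.48,0.6,0, 60,0,0,0,-0.6, 60,0,0,0,-0.6, 60,0,0,0,0, 60,0,0,0,0]'
python3 - <<'E'
from h import *
o=observe();M=R.from_rotvec(o["ee_rot"]).as_matrix();print(M.round(3))
c=cam("wrist"); im=get_image("wrist")[:,:,::-1]; cv2.imwrite("pics/w2raw.png",im); np.savez("w2.npz",K=c[0],M=c[1],t=c[2])
cv2.imwrite("pics/w2.png",cv2.resize(im,(800,600),interpolation=cv2.INTER_CUBIC))
E
```

```text
clock: 2.73
position: [0.4622, 0.1589, 0.1706]
ee_rot: [-3.128, -0.228, 0.016]
force: [0.8, -0.1, -0.4]
width: 0.61
[[ 0.989  0.145 -0.01 ]
 [ 0.145 -0.989  0.005]
 [-0.01  -0.006 -1.   ]]
```

View pics/w2.png

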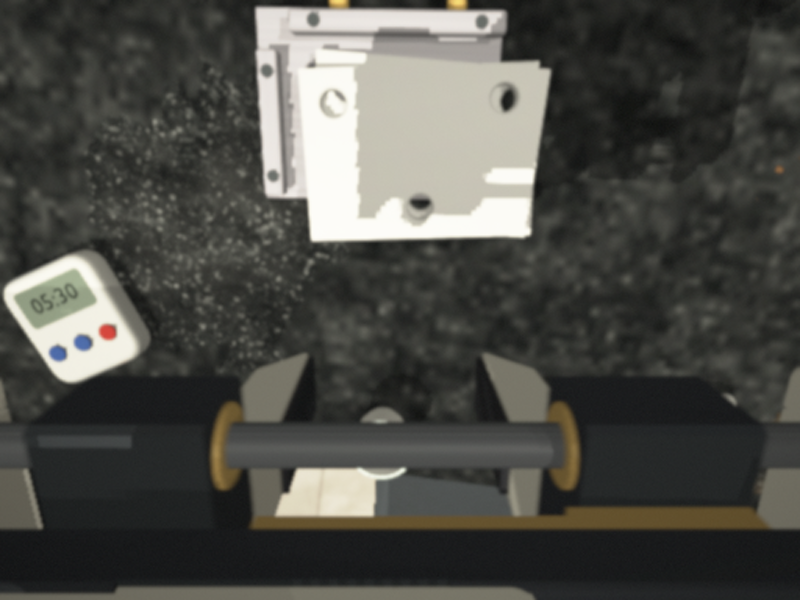

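The close view shows the back-bar top with ends at about (290,12) and (507,11). The side bar runs from (258,50) to (267,196), and the upper spacer's corners are at (297,69), (551,68), (531,236) and (311,241).

```bash
cat >> h.py <<'E'
def fit(c,local,uv,zs,s=.64):
    W=np.array([back(c,np.array(u)*s,z)[:2] for u,z in zip(uv,zs)]); L=np.array(local,float)/1000
    Lc=L-L.mean(0);Wc=W-W.mean(0)
    th=np.arctan2((Lc[:,0]*Wc[:,1]-Lc[:,1]*Wc[:,0]).sum(),(Lc*Wc).sum())
    Q=np.array([[np.cos(th),-np.sin(th)],[np.sin(th),np.cos(th)]]); o=W.mean(0)-Q@L.mean(0)
    print("o",o.round(4),"yaw",th.round(4),"res mm",((L@Q.T+o-W)*1000).round(1).tolist()); return o,th
def local(P,b):
    o,th=b; d=np.array(P)[:2]-o; return np.array([np.cos(th)*d[0]+np.sin(th)*d[1],-np.sin(th)*d[0]+np.cos(th)*d[1]])
PL=[(42,58),(42,-58),(-42,-58),(-42,58),(26,42),(26,-42),(-26,0)]
E
python3 - <<'E'
from h import *
d=np.load("w2.npz"); c=(d["K"],d["M"],d["t"])
b=fit(c,[(52.5,52),(52.5,-52),(35,68.5),(-35,68.5),(42.5,52),(42.5,-52),(55,70),(-37,70)],[(290,11),(507,11),(258,50),(267,196),(292,33),(505,34),(256,8),(266,198)],[.0355]*6+[.024]*2)
h=fit(c,PL,[(297,69),(551,68),(531,236),(311,241),(334,101),(506,96),(419,204)],[.038]*7)
print(local(h[0],b),h[1]-b[1])
o=observe();M=R.from_rotvec(o["ee_rot"]).as_matrix(); print("tcp base",local(o["position"],b),"yaw",np.arctan2(M[1,0],M[0,0])-b[1],o["position"])
E
```

```text
o [0.5479 0.1717] yaw 0.1359 res mm [[0.6, 0.7], [-0.1, -0.6], [0.1, 0.8], [-0.2, 0.6], [-0.0, 1.1], [-0.3, -0.8], [-0.4, -0.4], [0.4, -1.4]]
o [0.5361 0.1576] yaw 0.1575 res mm [[1.2, -2.1], [1.2, 4.8], [-0.4, 0.5], [1.3, -0.4], [-0.3, -1.0], [-1.6, -0.7], [-1.5, -1.2]]
[-0.0135512  -0.01238104] 0.021660984552003604
tcp base [-0.08644517 -0.00126816] yaw 0.009335209913759135 [0.46237347 0.15875854 0.17070599]
```

```bash
python3 -m jog '[60,0,0.07,0.79,0, 60,0,0.07,0.79,0, 60,0,0.07,0.79,0, 60,0,0.07,0.77,0, 60,0,0,0,0, 60,0.2,0,0,0, 60,0.2,0,0,0, 60,0.1,0,0,0, 60,0.1,0,0,0, 60,0.1,0,0,0]'
cat > st.py <<'E'
from h import *
b=(np.array([.5479,.1717]),.1359)
o=observe();M=R.from_rotvec(o["ee_rot"]).as_matrix(); print("tcp base mm",(local(o["position"],b)*1000).round(1),"z",o["position"][2].round(4),"yaw",round(np.arctan2(M[1,0],M[0,0])-b[1],4),"F base",(local(o["force"][:2]+b[0],b)).round(1),"Fz",o["force"][2].round(1))
E
python3 st.py
```

```text
clock: 3.62
position: [0.4982, 0.1502, 0.0496]
ee_rot: [-3.128, -0.209, 0.002]
force: [-23.2, -0.0, -0.1]
width: 0.657
tcp base mm [-52.1 -14.5] z 0.0496 yaw -0.0025 F base [-23.    3.1] Fz -0.1
```

```bash
python3 -m jog '[60,-0.3,0,0,0, 60,-0.2,0,-0.5,0, 60,0,0,-0.6,0, 60,0.2,0.3,-0.6,0, 60,0.4,0.45,0,0, 60,0.4,0.45,0,0, 60,0.4,0.45,0,0, 60,0.3,0.45,0,0, 60,0,0,0,0]'
python3 st.py
python3 -m jog '[60,0,0,0,-1, 60,0,0,0,-1, 60,0,0,0,-1, 60,0,0,0,-1, 60,0,0,0,-1, 60,0,0,0,-1, 60,0,0,0,-1, 60,0,0,0,-1, 60,0,0,0,-1, 60,0,0,0,-1, 60,0,0,0,-1, 60,0,0,0,-1, 60,0,0,0,-1, 60,0,0,0,-1, 60,0,0,0,0,60,0,0,0,0]'
python3 st.py
```

```text
clock: 4.37
position: [0.5671, 0.0746, 0.1344]
ee_rot: [-3.124, -0.217, -0.029]
force: [0.7, -1.5, -0.5]
width: 0.656
tcp base mm [  5.9 -98.8] z 0.1344 yaw 0.0028 F base [ 0.5 -1.5] Fz -0.5
clock: 5.7
position: [0.5796, 0.079, 0.1584]
ee_rot: [2.089, 2.306, 0.076]
force: [-0.0, -0.9, 0.3]
width: 0.654
tcp base mm [ 18.8 -96.2] z 0.1584 yaw 1.5339 F base [-0.2 -0.9] Fz 0.3
```

```bash
echo 'print("tool z",M[:,2].round(3))' >> st.py
python3 -m jog '[60,0,-0.47,0.2,-0.3, 60,0,0,0,0, 60,0,0,0,0]'; python3 st.py
cat > pic.py <<'E'
from h import *
import sys
n=sys.argv[1]; k=sys.argv[2] if len(sys.argv)>2 else "wrist"
c=cam(k); im=get_image(k)[:,:,::-1]; np.savez(n+".npz",K=c[0],M=c[1],t=c[2])
cv2.imwrite(f"pics/{n}.png",cv2.resize(im,(800,600),interpolation=cv2.INTER_CUBIC))
E
python3 pic.py w3
```

```text
clock: 5.95
position: [0.5622, 0.0779, 0.1515]
ee_rot: [2.062, 2.326, 0.08]
force: [1.1, 0.6, -0.3]
width: 0.651
tcp base mm [  1.5 -94.8] z 0.1515 yaw 1.5556 F base [1.2 0.5] Fz -0.3
tool z [ 0.058  0.017 -0.998]
```

View pics/w3.png

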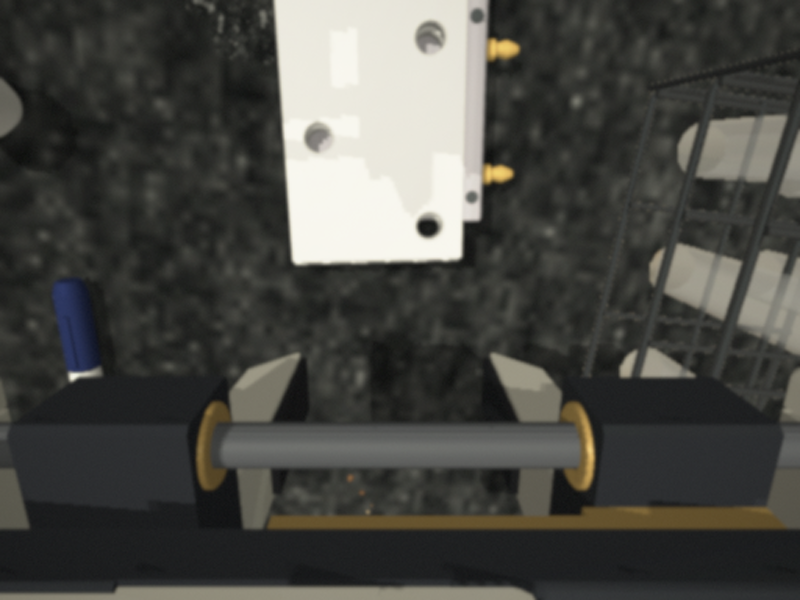

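The stack now sits square against the back bar, with its -y edge at row 262, columns 293 to 462. The tube rack lies on the +x side (right), so I'll check my clearance to it.

```bash
python3 - <<'E'
from h import *
c=cam("scene")
for uv in [(288,290),(428,225)]: print(back(c,np.array(uv)*.64,0))
d=np.load("w3.npz"); c=(d["K"],d["M"],d["t"])
for z in (0,.05,.1): print(z,back(c,np.array((600,360))*.64,z),back(c,np.array((655,90))*.64,z))
b=(np.array([.5479,.1717]),.1359)
print((local(back(c,np.array((293,264))*.64,.038),b)*1e3),(local(back(c,np.array((462,260))*.64,.038),b)*1e3))
E
```

```text
[0.72088639 0.18633815 0.        ]
[ 0.70645863 -0.18731638  0.        ]
0 [0.70662784 0.04633632 0.        ] [0.69983503 0.20510362 0.        ]
0.05 [0.67846194 0.06505567 0.05      ] [0.67285725 0.1960532  0.05      ]
0.1 [0.65029603 0.08377502 0.1       ] [0.64587947 0.18700278 0.1       ]
[-41.2798268  -70.50005847] [ 43.5610356  -70.83807156]
```

```bash
python3 -m jog '[60,0,-0.05,0.66,-0.15, 60,0,-0.05,0.66,0, 60,0,-0.05,0.66,0, 60,0,0,0.4,0, 60,0,0,0,0, 60,0.1,0,0,0, 60,0.1,0,0,0, 60,0.1,0,0,0, 60,0.06,0,0,0]'; python3 st.py
```

```text
clock: 6.75
position: [0.5665, 0.0954, 0.0595]
ee_rot: [2.055, 2.321, 0.091]
force: [-0.3, -1.8, 0.2]
width: 0.657
tcp base mm [  8.1 -78.1] z 0.0595 yaw 1.5563 F base [-0.6 -1.7] Fz 0.2
tool z [ 0.069  0.017 -0.997]
```

```bash
python3 -m jog '[60,-0.15,-0.1,0.1,0, 60,0,-0.1,0.25,0, 60,0,0,0.1,0, 60,0,0,0,0, 60,0.12,0,0,0, 60,0.06,0,0,0, 60,0.06,0,0,0]'; python3 st.py
```

```text
clock: 7.33
position: [0.5629, 0.0908, 0.0443]
ee_rot: [2.053, 2.306, 0.087]
force: [0.3, -5.6, 3.1]
width: 0.651
tcp base mm [  3.9 -82.2] z 0.0443 yaw 1.5506 F base [-0.4 -5.6] Fz 3.1
tool z [ 0.077  0.007 -0.997]
```

```bash
python3 -m jog '[60,0.08,0,0,-0.15, 60,0.08,0,0,0, 60,0.08,0,0,0]'; python3 st.py;  python3 -m jog '[60,0.08,0,0,-0.1, 60,0.06,0,0,0]'; python3 st.py
```

```text
clock: 7.58
position: [0.563, 0.0916, 0.0446]
ee_rot: [2.037, 2.31, 0.072]
force: [1.8, -8.4, 2.0]
width: 0.654
tcp base mm [  4.1 -81.5] z 0.0446 yaw 1.5597 F base [ 0.6 -8.6] Fz 2.0
tool z [ 0.076 -0.005 -0.997]
clock: 7.75
position: [0.5632, 0.0916, 0.0448]
ee_rot: [2.026, 2.313, 0.062]
force: [0.9, -6.1, 2.3]
width: 0.653
tcp base mm [  4.3 -81.4] z 0.0448 yaw 1.5658 F base [ 0.1 -6.1] Fz 2.3
tool z [ 0.076 -0.013 -0.997]
```

```bash
python3 - <<'E'
from h import *
c=cam("side"); im=get_image("side")[:,:,::-1]; u,v=proj(c,np.array([.55,.14,.03]))[0]; print(u,v)
w=get_image("wrist")[:,:,::-1]
x,y=int(u),int(v); a=cv2.resize(im[y-75:y+75,x-100:x+100],(800,600),interpolation=cv2.INTER_CUBIC)
cv2.imwrite("pics/s4.png",np.vstack([cv2.resize(a,(640,300*640//400))[90:390],cv2.resize(w[:240],(640,300))]))
E
```

```text
233.84552442040987 232.0843407250397
```

View pics/s4.png

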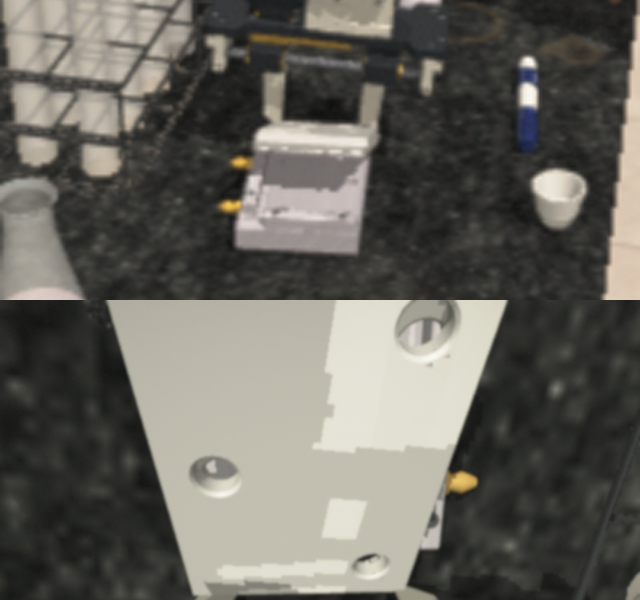

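The side view shows both fingers at the stack's open edge, with nothing in the way. Steps this small stall on the arm's compliance, so I'll push with longer ones.

```bash
python3 -m jog '[60,0.18,0,0,0, 60,0.18,0,0,0]'; python3 st.py;  python3 -m jog '[60,0.2,0,0,0, 60,0.2,0,0,0]'; python3 st.py
```

```text
clock: 8.02
position: [0.5623, 0.0946, 0.0443]
ee_rot: [2.031, 2.297, 0.043]
force: [3.4, -20.3, 6.9]
width: 0.653
tcp base mm [  3.8 -78.4] z 0.0443 yaw 1.5565 F base [  0.6 -20.6] Fz 6.9
tool z [ 0.075 -0.029 -0.997]
clock: 8.18
position: [0.5621, 0.0947, 0.0436]
ee_rot: [2.035, 2.276, 0.015]
force: [3.0, -21.4, 8.2]
width: 0.653
tcp base mm [  3.7 -78.2] z 0.0436 yaw 1.5444 F base [  0.  -21.6] Fz 8.2
tool z [ 0.073 -0.052 -0.996]
```

```bash
python3 -m jog '[60,-0.3,0,0,0, 60,-0.3,0,0,0, 60,-0.2,0,-0.5,0, 60,0,-0.1,-0.7,0, 60,0,-0.1,-0.7,0, 60,0,-0.1,-0.7,0, 60,0,0,0,0, 60,0,0,0,0]'; python3 st.py; python3 pic.py w5; python3 -c "from cell import *;print(observe()['joints'].round(3))"
```

```text
clock: 8.85
position: [0.5446, 0.0618, 0.1523]
ee_rot: [2.041, 2.273, 0.01]
force: [-0.4, -0.7, -0.2]
width: 0.655
tcp base mm [ -18.2 -108.4] z 0.1523 yaw 1.5405 F base [-0.5 -0.6] Fz -0.2
tool z [ 0.068 -0.053 -0.996]
[ 0.294  0.5   -0.748  1.886  0.53   0.899 -0.614]
```

View pics/w5.png

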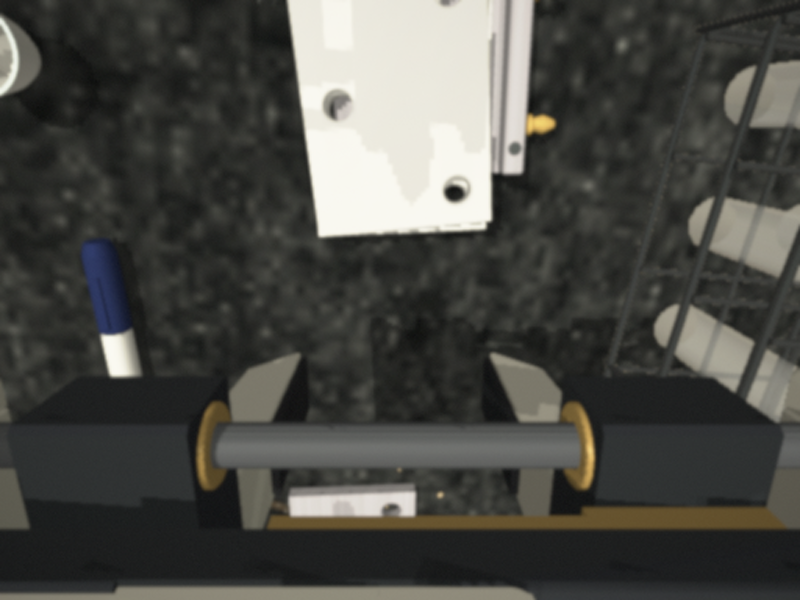

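The stack's -y edge now runs from (319,237) to (492,220). It is slightly skewed and off the back bar at the near end.

```bash
python3 - <<'E'
from h import *
d=np.load("w5.npz"); c=(d["K"],d["M"],d["t"])
b=(np.array([.5479,.1717]),.1359)
for n,uv,z in [("hi -x-y",(319,236),.038),("hi +x-y",(492,220),.038),("lo +x-y",(487,230),.031),("hole c",(456,189),.038),("hole a",(338,104),.038),("hi edge top",(289,5),.038),("bar corner in",(497,173),.0355),("bar corner out",(523,173),.0355)]:
    print(n,(local(back(c,np.array(uv)*.64,z),b)*1e3).round(1))
E
```

```text
hi -x-y [-46.5 -77.7]
hi +x-y [ 38.8 -73.1]
lo +x-y [ 38.2 -79.6]
hole c [ 20.6 -57.4]
hole a [-33.4 -17.9]
hi edge top [-51.4  21.4]
bar corner in [ 40.9 -50.8]
bar corner out [ 53.7 -51.2]
```

The lower plate stuck out further towards -y than the upper one (about -79 against -73), so the fingertips came down on its edge. I'll come down well clear of it and push both plates.

```bash
python3 -m jog '[60,0,0.1,0.66,-0.3, 60,0,0.1,0.66,0, 60,0,0,0.66,0, 60,0,0,0.5,0, 60,0,0,0.1,0, 60,0,0,0,0]'; python3 st.py
```

```text
clock: 9.4
position: [0.5604, 0.0579, 0.0435]
ee_rot: [2.003, 2.309, 0.01]
force: [-0.1, 1.4, 1.0]
width: 0.657
tcp base mm [  -3.  -114.4] z 0.0435 yaw 1.5748 F base [0.1 1.4] Fz 1.0
tool z [ 0.068 -0.05  -0.996]
```

```bash
python3 -m jog '[60,0.2,0,0,0, 60,0.2,0,0,0, 60,0.15,0,0,0]'; python3 st.py;  python3 -m jog '[60,0.15,0,0,0, 60,0.15,0,0,0]'; python3 st.py;python3 -m jog '[60,0.15,0,0,0]'; python3 st.py
```

```text
clock: 9.65
position: [0.5571, 0.0804, 0.0427]
ee_rot: [2.006, 2.308, 0.009]
force: [-0.8, 0.2, -0.4]
width: 0.654
tcp base mm [ -3.3 -91.7] z 0.0427 yaw 1.5727 F base [-0.7  0.3] Fz -0.4
tool z [ 0.067 -0.05  -0.996]
clock: 9.82
position: [0.5558, 0.0944, 0.0437]
ee_rot: [2.004, 2.308, 0.012]
force: [0.0, -1.3, 0.2]
width: 0.655
tcp base mm [ -2.6 -77.6] z 0.0437 yaw 1.5735 F base [-0.2 -1.3] Fz 0.2
tool z [ 0.069 -0.05  -0.996]
clock: 9.9
position: [0.5552, 0.1012, 0.0439]
ee_rot: [2.003, 2.307, 0.012]
force: [-0.9, -4.0, 0.1]
width: 0.652
tcp base mm [ -2.4 -70.8] z 0.0439 yaw 1.5738 F base [-1.4 -3.8] Fz 0.1
tool z [ 0.07  -0.05  -0.996]
```

```bash
python3 -m jog '[60,0.12,0,0,0]'; python3 st.py;python3 -m jog '[60,0.12,0,0,0]'; python3 st.py
```

```text
clock: 9.98
position: [0.554, 0.1024, 0.0438]
ee_rot: [2.002, 2.303, 0.002]
force: [-1.1, -26.5, 11.0]
width: 0.652
tcp base mm [ -3.4 -69.5] z 0.0438 yaw 1.5725 F base [ -4.6 -26.1] Fz 11.0
tool z [ 0.069 -0.058 -0.996]
clock: 10.07
position: [0.5535, 0.1024, 0.0438]
ee_rot: [2.002, 2.297, -0.008]
force: [-0.0, -17.9, 9.2]
width: 0.654
tcp base mm [ -3.9 -69.5] z 0.0438 yaw 1.5699 F base [ -2.5 -17.7] Fz 9.2
tool z [ 0.068 -0.066 -0.995]
```

```bash
python3 -m jog '[0,-0.4,0,0,0, 0,-0.4,0,0,0, 0,-0.1,0,-0.5,0, 0,0,-0.2,-0.6,0, 0,0,-0.3,-0.6,0, 0,0.4,-0.4,-0.1,0, 0,0.5,-0.4,0,0, 0,0.5,-0.4,0,0, 0,0.5,-0.3,0,0, 0,0.3,0,0,0, 0,0,0,0,0]'; python3 st.py; python3 - <<'E'
from h import *
c=cam("wrist"); im=get_image("wrist")[:,:,::-1]; np.savez("w6.npz",K=c[0],M=c[1],t=c[2])
c2=cam("scene"); s=get_image("scene")[:,:,::-1]
cv2.imwrite("pics/w6.png",np.hstack([cv2.resize(im,(448,336)),cv2.resize(s[150:270,150:270],(336,336),interpolation=cv2.INTER_CUBIC)]))
E
```

```text
clock: 10.98
position: [0.4609, 0.1533, 0.1144]
ee_rot: [1.998, 2.289, 0.003]
force: [0.2, 0.8, 0.3]
width: 0.003
tcp base mm [-88.7  -6.4] z 0.1144 yaw 1.5678 F base [0.3 0.7] Fz 0.3
tool z [ 0.079 -0.066 -0.995]
```

View pics/w6.png

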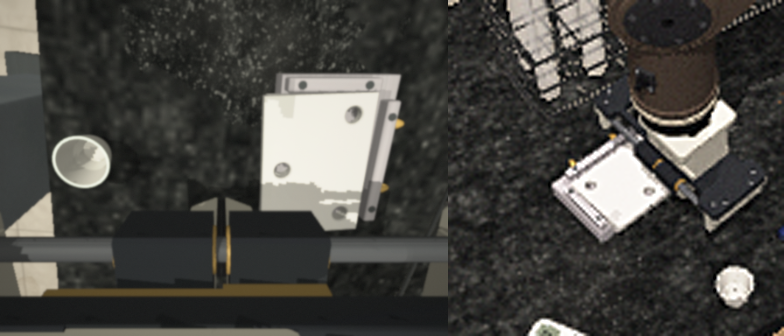

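Left half (wrist): the stack is up against the side bar (top), with a gap to the back bar that widens towards the bottom. Its corners are at (263,95), (377,91) and (356,229), and the crucible is undisturbed.

```bash
python3 - <<'E'
from h import *
d=np.load("w6.npz"); c=(d["K"],d["M"],d["t"]); s=512/448
b0=(np.array([.5479,.1717]),.1359)
h=fit(c,[(-42,58),(42,58),(42,-58),(26,42),(26,-42),(-26,0)],[(263,95),(377,91),(356,229),(353,114),(340,212),(282,170)],[.038]*6,s)
b=fit(c,[(-35,68.5),(35,68.5),(52.5,52),(52.5,-52),(42.5,-52),(55,70)],[(279,74),(384,76),(401,101),(376,221),(364,220),(401,75)],[.0355]*5+[.024],s)
print(local(h[0],b),h[1]-b[1],local(h[0],b0),h[1]-b0[1])
E
```

```text
o [0.5398 0.1707] yaw 0.1724 res mm [[0.6, -0.9], [0.4, -0.2], [-1.2, 1.9], [0.1, -0.2], [-0.1, -0.4], [0.1, -0.2]]
o [0.5484 0.1723] yaw 0.1476 res mm [[6.8, -2.1], [-1.1, -0.9], [-0.9, 0.9], [-2.0, 1.4], [-0.5, -0.0], [-2.2, 0.7]]
[-0.00877287 -0.00035093] 0.024803147277620563 [-8.17549033e-03  9.75303314e-05] 0.036478603931339976
```

```bash
python3 -m jog '[0,0.05,0,0.5,0, 0,0.05,0,0.6,0, 0,0.05,0,0.45,0, 0,0,0,0.1,0, 0,0,0,0,0]'; python3 st.py
python3 -m jog '[0,0,0.12,0,0,0,0,0.12,0,0]'; python3 st.py
```

```text
clock: 11.5
position: [0.4706, 0.1478, 0.0471]
ee_rot: [2.005, 2.277, 0.003]
force: [0.8, 0.6, 1.6]
width: 0.007
tcp base mm [-79.8 -13.2] z 0.0471 yaw 1.5586 F base [0.8 0.5] Fz 1.6
tool z [ 0.082 -0.07  -0.994]
clock: 11.67
position: [0.4805, 0.1477, 0.0485]
ee_rot: [2.006, 2.276, 0.0]
force: [0.3, 0.3, 0.2]
width: 0.006
tcp base mm [-70.  -14.7] z 0.0485 yaw 1.5576 F base [0.3 0.3] Fz 0.2
tool z [ 0.081 -0.071 -0.994]
```

```bash
python3 -m jog '[0,0.03,0.12,0.03,0,0,0.03,0.1,0.03,0]'; python3 st.py;python3 -m jog '[0,0,0.12,0.02,0]'; python3 st.py;python3 -m jog '[0,0,0.12,0.02,0]'; python3 st.py
```

```text
clock: 11.83
position: [0.491, 0.1504, 0.0482]
ee_rot: [2.008, 2.273, 0.002]
force: [-9.3, 0.9, 3.7]
width: 0.008
tcp base mm [-59.3 -13.4] z 0.0482 yaw 1.5555 F base [-9.1  2.2] Fz 3.7
tool z [ 0.082 -0.071 -0.994]
clock: 11.92
position: [0.4917, 0.1507, 0.0476]
ee_rot: [2.009, 2.276, -0.008]
force: [-41.7, -0.6, 35.3]
width: 0.008
tcp base mm [-58.6 -13.2] z 0.0476 yaw 1.5564 F base [-41.4   5.1] Fz 35.3
tool z [ 0.076 -0.074 -0.994]
clock: 12.0
position: [0.4915, 0.1508, 0.0473]
ee_rot: [2.009, 2.28, -0.02]
force: [-31.0, -3.7, 40.5]
width: 0.004
tcp base mm [-58.7 -13.1] z 0.0473 yaw 1.5584 F base [-31.2   0.6] Fz 40.5
tool z [ 0.069 -0.078 -0.995]
```

```bash
python3 -m jog '[0,0,-0.2,-0.05,0, 0,0,-0.3,0,0, 0,0,-0.2,-0.3,0, 0,-0.3,0,-0.6,0, 0,-0.5,0,-0.6,0, 0,-0.5,0,-0.6,0, 0,-0.4,0,-0.2,0,0,0,0,0,0]'; python3 st.py; python3 pic.py w7
```

```text
clock: 12.67
position: [0.4665, 0.0896, 0.1524]
ee_rot: [2.001, 2.287, -0.014]
force: [0.1, -0.6, -1.4]
width: 0.008
tcp base mm [-91.7 -70.4] z 0.1524 yaw 1.5655 F base [ 0.1 -0.6] Fz -1.4
tool z [ 0.071 -0.075 -0.995]
```

View pics/w7.png

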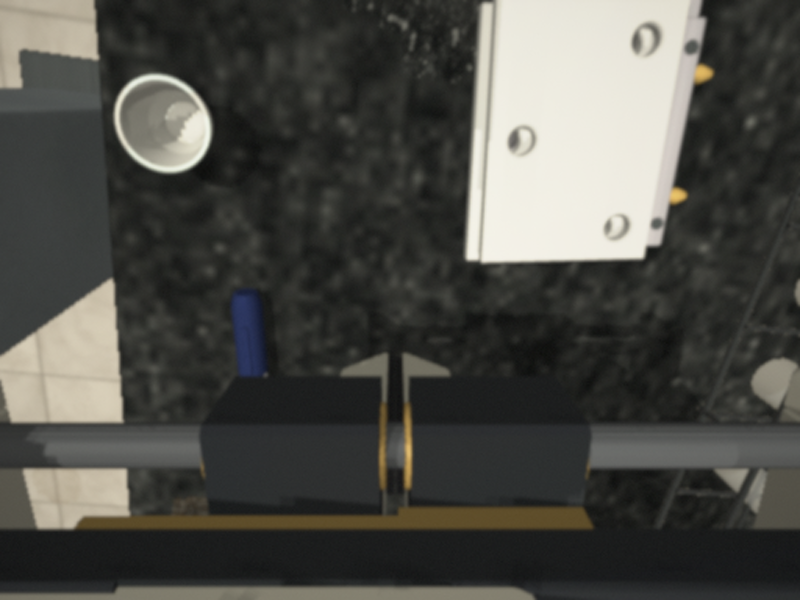

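The upper plate is now home. The lower one still sticks out about 5 mm on the -x side (strip at columns 467–485), because the tapered finger tip rode on it. I'll tap again with the tips lower.

```bash
python3 -m jog '[0,0.45,-0.1,0.3,0, 0,0.45,-0.1,0.5,0, 0,0.45,0,0.6,0, 0,0.2,0,0.6,0, 0,0.1,0,0.5,0, 0,0,0,0.3,0, 0,0,0,0.0,0]'; python3 st.py
```

```text
clock: 13.3
position: [0.4606, 0.1571, 0.0298]
ee_rot: [2.001, 2.288, 0.002]
force: [-1.2, -0.4, 0.9]
width: 0.004
tcp base mm [-88.5  -2.6] z 0.0298 yaw 1.5659 F base [-1.2 -0.2] Fz 0.9
tool z [ 0.077 -0.066 -0.995]
```

```bash
python3 -m jog '[0,0,0.15,-0.1,0, 0,0,0.15,0,0, 0,0,0.15,0,0]'; python3 st.py;python3 -m jog '[0,0,0.12,0.02,0]'; python3 st.py;python3 -m jog '[0,0,0.1,0.02,0]'; python3 st.py
```

```text
clock: 13.55
position: [0.4773, 0.1624, 0.0352]
ee_rot: [1.998, 2.294, -0.0]
force: [0.3, 0.5, -0.1]
width: 0.004
tcp base mm [-71.2   0.4] z 0.0352 yaw 1.5704 F base [0.4 0.4] Fz -0.1
tool z [ 0.075 -0.065 -0.995]
clock: 13.63
position: [0.4838, 0.1636, 0.0359]
ee_rot: [1.998, 2.293, 0.003]
force: [-0.4, 0.2, 0.1]
width: 0.006
tcp base mm [-64.6   0.6] z 0.0359 yaw 1.5697 F base [-0.3  0.2] Fz 0.1
tool z [ 0.076 -0.064 -0.995]
clock: 13.72
position: [0.4888, 0.1641, 0.036]
ee_rot: [1.999, 2.292, 0.004]
force: [-1.3, 0.1, -1.4]
width: 0.008
tcp base mm [-59.6   0.4] z 0.036 yaw 1.5687 F base [-1.3  0.3] Fz -1.4
tool z [ 0.077 -0.064 -0.995]
```

```bash
python3 -m jog '[0,0,0.1,0.02,0]'; python3 st.py;python3 -m jog '[0,0,0.12,0.02,0]'; python3 st.py;python3 -m jog '[0,0,0.12,0.02,0]'; python3 st.py
```

```text
clock: 13.8
position: [0.4895, 0.164, 0.0354]
ee_rot: [2.001, 2.294, -0.004]
force: [-36.0, -1.0, 31.2]
width: 0.009
tcp base mm [-58.9   0.3] z 0.0354 yaw 1.5689 F base [-35.8   3.9] Fz 31.2
tool z [ 0.072 -0.066 -0.995]
clock: 13.88
position: [0.4895, 0.1641, 0.0348]
ee_rot: [2.002, 2.298, -0.014]
force: [-28.6, -1.1, 23.1]
width: 0.004
tcp base mm [-58.9   0.3] z 0.0348 yaw 1.5702 F base [-28.5   2.7] Fz 23.1
tool z [ 0.065 -0.069 -0.996]
clock: 13.97
position: [0.4895, 0.164, 0.0342]
ee_rot: [2.002, 2.301, -0.025]
force: [-22.7, -0.7, 18.1]
width: 0.005
tcp base mm [-58.9   0.3] z 0.0342 yaw 1.5718 F base [-22.6   2.3] Fz 18.1
tool z [ 0.058 -0.072 -0.996]
```

```bash
python3 -m jog '[0,0,-0.2,-0.05,0, 0,0,-0.3,0,0, 0,0,-0.2,-0.3,0, 0,-0.3,0,-0.7,0, 0,-0.5,0,-0.7,0, 0,-0.5,0,-0.7,0, 0,-0.5,0,-0.3,0,0,0,0,0,0]'; python3 st.py; python3 pic.py w8
```

```text
clock: 14.63
position: [0.4645, 0.0948, 0.1548]
ee_rot: [2.0, 2.303, -0.024]
force: [0.7, -0.4, 0.2]
width: 0.006
tcp base mm [-93.  -64.9] z 0.1548 yaw 1.5735 F base [ 0.6 -0.5] Fz 0.2
tool z [ 0.058 -0.072 -0.996]
```

View pics/w8.png

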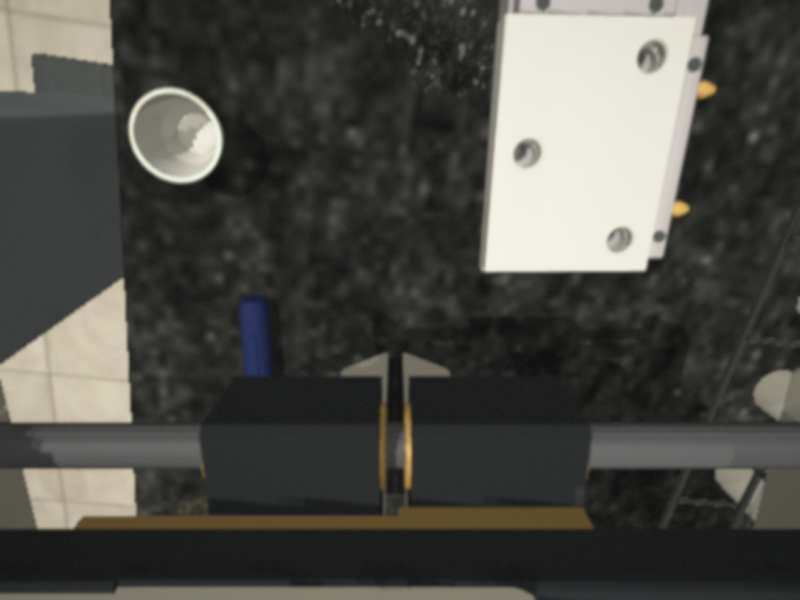

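Both plates are now flush on the -x side and reach the side bar at the top. The upper plate's corners are at (506,14), (694,16), (646,271) and (483,270).

```bash
python3 - <<'E'
from h import *
d=np.load("w8.npz"); c=(d["K"],d["M"],d["t"]); s=.64
b0=(np.array([.5479,.1717]),.1359)
h=fit(c,[(-42,58),(42,58),(42,-58),(-42,-58),(26,42),(26,-42),(-26,0)],[(506,14),(694,16),(646,271),(483,270),(651,55),(619,238),(527,152)],[.038]*7,s)
print("hi vs base",local(h[0],b0)*1e3,h[1]-b0[1])
for n,uv,z in [("bar out -y",(662,258),.0355),("bar out +y",(708,36),.0355)]: print(n,local(back(c,np.array(uv)*s,z),b0)*1e3)
o=b0[0]; th=b0[1]; Q=np.array([[np.cos(th),-np.sin(th)],[np.sin(th),np.cos(th)]])
hc=np.array([.026,-.042])
# lower plate -y edge pixel expected if flush
for y in (-.058,-.062,-.066):
    print(y,proj(c,np.array([*(o+Q@np.array([0,y])),.031]))/s, proj(c,np.array([*(o+Q@np.array([0,-.058])),.038]))/s)
im=cv2.imread("pics/w8.png",0); print(im[258:290,560].tolist()); print(im[200,470:500].tolist())
E
```

```text
o [0.5494 0.1738] yaw 0.133 res mm [[-0.6, 0.3], [0.1, -0.2], [-1.4, 1.0], [0.9, 0.3], [0.4, -0.5], [0.4, -0.5], [0.2, -0.4]]
hi vs base [1.72231148 1.86776907] -0.0029405147815456945
bar out -y [ 53.51268602 -51.21134284]
bar out +y [53.5222338  52.57780725]
-0.058 [[556.93196181 268.54232014]] [[561.62771564 272.68226887]]
-0.062 [[556.00779871 275.67245996]] [[561.62771564 272.68226887]]
-0.066 [[555.09350988 282.72641746]] [[561.62771564 272.68226887]]
[239, 239, 239, 239, 239, 239, 239, 239, 238, 238, 234, 224, 198, 153, 112, 71, 42, 32, 28, 30, 31, 31, 31, 31, 32, 32, 32, 33, 33, 33, 34, 36]
[41, 40, 41, 42, 43, 45, 48, 51, 54, 56, 58, 60, 70, 83, 101, 116, 124, 130, 142, 161, 194, 221, 232, 238, 239, 240, 240, 240, 240, 240]
```

```bash
python3 -m jog '[60,-0.88,0.11,0.05,0.3, 60,-0.88,0.11,0.05,0, 60,-0.88,0.11,0.05,0, 60,-0.88,0.11,0.05,0, 60,-0.88,0.11,0.05,0, 60,-0.88,0.11,0.05,0, 60,-0.88,0.11,0.05,0, 60,-0.88,0.11,0.05,0, 60,-0.6,0.1,0.05,0, 60,0,0,0,0, 60,0,0,0,0]'; python3 st.py;  python3 pic.py w9
```

```text
clock: 15.6
position: [0.5455, -0.2091, 0.1574]
ee_rot: [2.03, 2.277, -0.006]
force: [-0.4, -0.0, -0.1]
width: 0.652
tcp base mm [ -54. -377.] z 0.1574 yaw 1.5473 F base [-0.4  0. ] Fz -0.1
tool z [ 0.065 -0.063 -0.996]
```

View pics/w9.png

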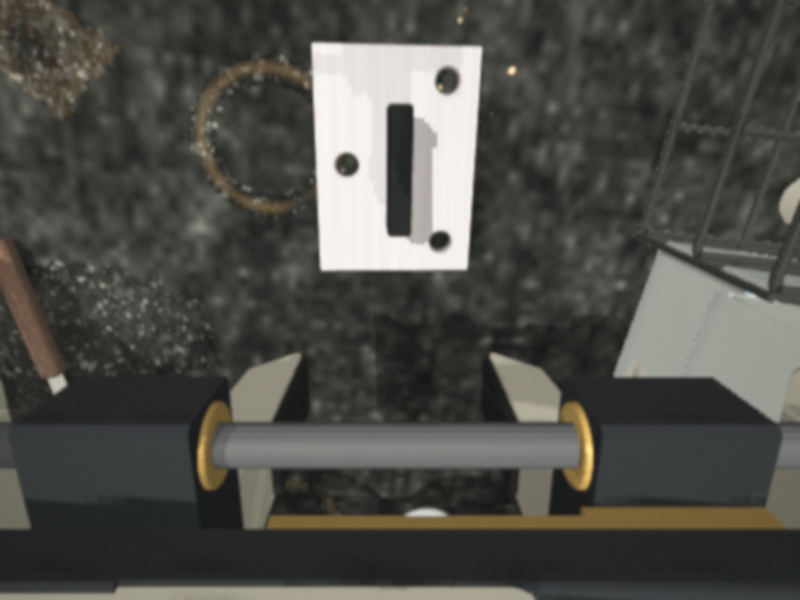

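The cover is seen clearly: corners at (312,43), (481,46), (467,269) and (320,270), holes at (447,80), (440,240) and (347,164), and the handle between columns 387 and 413.

```bash
python3 - <<'E'
from h import *
d=np.load("w9.npz"); c=(d["K"],d["M"],d["t"]); s=.64
h=fit(c,[(-42,58),(42,58),(42,-58),(-42,-58),(26,42),(26,-42),(-26,0)],[(312,43),(481,46),(467,269),(320,270),(447,80),(440,240),(347,164)],[.008]*7,s)
q=local(back(c,np.array((400,170))*s,.043),h); print("handle mid in cover",q*1e3)
o=observe();M=R.from_rotvec(o["ee_rot"]).as_matrix(); yaw=np.arctan2(M[1,0],M[0,0])
# target: grasp point (6mm ahead) at cover centre, z .036
T=np.array([*h[0],.036])-.006*M[:,2]
print("target",T,"yaw err",yaw-h[1]-np.pi/2,"delta tool units",(M.T@(T-o["position"])/.04).round(2), "above(z.11)",(M.T@(T+[0,0,.07]-o["position"])/.04).round(2))
E
```

```text
o [ 0.5484 -0.1497] yaw 0.1052 res mm [[-0.2, 0.1], [-0.1, -0.1], [-0.5, 0.6], [0.5, 0.7], [0.3, -0.2], [0.2, -0.7], [-0.1, -0.4]]
handle mid in cover [0.01408825 1.32197277]
target [ 0.54804654 -0.14933514  0.04197496] yaw err 0.00736997159696684 delta tool units [1.68 0.08 2.78] above(z.11) [1.56 0.18 1.04]
```

```bash
cat > tgt.py <<'E'
from h import *
h=(np.array([.5484,-.1497]),.1052)
o=observe();M=R.from_rotvec(o["ee_rot"]).as_matrix(); yaw=np.arctan2(M[1,0],M[0,0])
T=np.array([*h[0],.036])-.006*M[:,2]
print("d tool units",(M.T@(T-o["position"])/.04).round(2),"yaw err",round(yaw-h[1]-np.pi/2,3),o["position"].round(4),"tz",M[:,2].round(3),"F",o["force"].round(1),"w",o["width"].round(3))
E
python3 -m jog '[60,0.5,0.04,0.3,0.07, 60,0.5,0.04,0.3,0, 60,0.45,0.04,0.3,0, 60,0,0,0.2,0, 60,0,0,0,0, 60,0,0,0,0]'; python3 tgt.py
```

```text
clock: 16.15
position: [0.5469, -0.1435, 0.1073]
ee_rot: [2.029, 2.279, -0.002]
force: [0.9, 0.2, 0.7]
width: 0.653Traceback (most recent call last):
  File "tgt.py", line 5, in <module>
    print("d tool units",(M.T@(T-o["position"])/.04).round(2),"yaw err",round(yaw-h[1]-np.pi/2,3),o["position"].round(4),"tz",M[:,2].round(3),"F",o["force"].round(1),"w",o["width"].round(3))
                                                                                                                                                                          ^^^^^^^^^^^^^^^^
AttributeError: 'float' object has no attribute 'round'
```

```bash
sed -i 's/o\["width"\].round(3)/o["width"]/' tgt.py; python3 tgt.py; python3 -m jog '[60,0,-0.02,0.5,0, 60,0,-0.02,0.5,0, 60,0,-0.02,0.4,0, 60,0,0,0.05,0, 60,0,0,0,0, 60,0,0,0,0]'; python3 tgt.py
```

```text
d tool units [-0.04 -0.09  1.64] yaw err 0.008 [ 0.5469 -0.1435  0.1073] tz [ 0.066 -0.061 -0.996] F [0.9 0.2 0.7] w 0.6526890293759763
clock: 16.65
position: [0.5511, -0.1483, 0.0518]
ee_rot: [2.026, 2.275, 0.002]
force: [0.6, 0.0, 0.4]
width: 0.65
d tool units [ 0.   -0.1   0.24] yaw err 0.008 [ 0.5511 -0.1483  0.0518] tz [ 0.072 -0.063 -0.995] F [0.6 0.  0.4] w 0.6503977568848834
```

```bash
python3 -m jog '[60,0,-0.1,0.17,0.07, 60,0,-0.02,0.05,0, 60,0,0,0,0, 60,0,0,0,0]'; python3 tgt.py; python3 -m jog '[0,0,0,0,0, 0,0,0,0,0, 0,0,0,0,0, 0,0,0,0,0, 0,0,0,0,0, 0,0,0,0,0, 0,0,0,0,0, 0,0,0,0,0]' 40; python3 tgt.py
```

```text
clock: 16.98
position: [0.5482, -0.1502, 0.0452]
ee_rot: [2.033, 2.262, 0.005]
force: [-0.4, -0.3, 0.2]
width: 0.653
d tool units [ 0.03 -0.01  0.08] yaw err -0.001 [ 0.5482 -0.1502  0.0452] tz [ 0.076 -0.064 -0.995] F [-0.4 -0.3  0.2] w 0.6534641869175839
clock: 17.65
position: [0.5484, -0.1503, 0.0462]
ee_rot: [2.033, 2.262, 0.005]
force: [-2.3, -0.0, 7.8]
width: 0.131
d tool units [ 0.03 -0.02  0.1 ] yaw err -0.001 [ 0.5484 -0.1503  0.0462] tz [ 0.077 -0.065 -0.995] F [-2.3 -0.   7.8] w 0.1308431285767786
```

```bash
python3 -m jog '[0,0,0,-0.15,0, 0,0,0,-0.3,0, 0,0,0,-0.45,0, 0,0,0,-0.45,0, 0,0,0,-0.45,0, 0,0,0,-0.2,0, 0,0,0,0,0, 0,0,0,0,0, 0,0,0,0,0]' 50; python3 tgt.py
python3 - <<'E'
from h import *
o=observe();M=R.from_rotvec(o["ee_rot"]).as_matrix(); yaw=np.arctan2(M[1,0],M[0,0])
g=o["position"]+.006*M[:,2]; b=np.array([.5488,.173,g[2]])
print("to base tool units",(M.T@(b-g)/.04).round(2), "turn", round(-(0.1335+np.pi/2-yaw)/np.radians(6),2))
c=cam("side"); im=get_image("side")[:,:,::-1]; u,v=proj(c,g)[0]; x,y=int(u),int(v); print(x,y)
a=im[max(0,y-60):y+60,x-80:x+80]; cv2.imwrite("pics/s10.png",cv2.resize(a,None,fx=4.5,fy=4.5,interpolation=cv2.INTER_CUBIC))
E
```

```text
clock: 18.4
position: [0.5392, -0.1438, 0.1306]
ee_rot: [2.034, 2.267, 0.002]
force: [0.1, -0.7, -4.2]
width: 0.128
d tool units [-0.    0.06  2.23] yaw err 0.0 [ 0.5392 -0.1438  0.1306] tz [ 0.072 -0.063 -0.995] F [ 0.1 -0.7 -4.2] w 0.1278452777663005
to base tool units [ 7.84  1.1  -0.48] turn -0.27
259 153
```

View pics/s10.png

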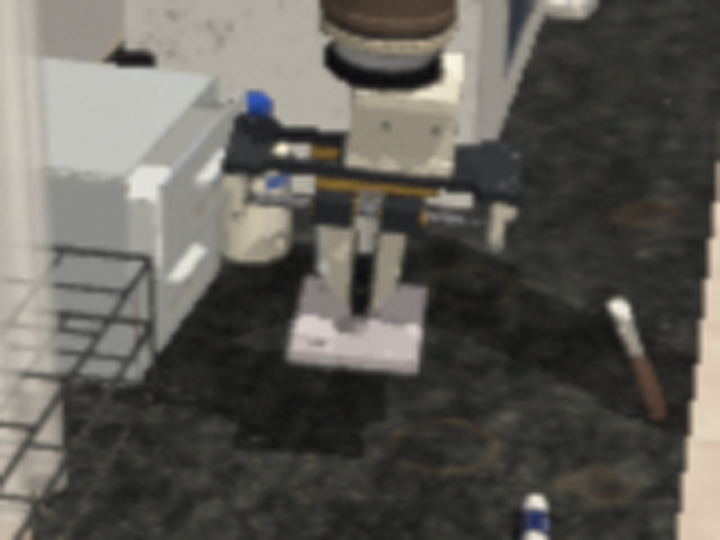

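The cover hangs in the fingers. Its +y bottom edge runs from (287,362) to (417,373) in this crop, which I'll compare with the projection of a level plate.

```bash
cat > lev.py <<'E'
from h import *
from scipy.optimize import least_squares
import sys
# pixel corners (raw side px) vs local plate points; fit yaw-tilts and position
def fitpose(c,L,uv,g,yaw):
    def f(p): 
        Rm=R.from_euler("ZYX",[yaw+p[5],p[4],p[3]]).as_matrix()
        return np.r_[(proj(c,L@Rm.T+p[:3])-uv).ravel(), p[5]/.01,(p[:3]-g)/.003]
    r=least_squares(f,np.r_[g,0,0,0]); return r.x,r.fun
E
python3 - <<'E'
from lev import *
c=cam("side"); o=observe();M=R.from_rotvec(o["ee_rot"]).as_matrix()
g=o["position"]+.006*M[:,2]; g0=np.array([g[0],g[1],.0844])
L=np.array([(42,58,0),(-42,58,0),(42,58,8),(-42,58,8),(42,-58,8),(-42,-58,8)])/1000
Q=R.from_euler("z",.105).as_matrix()
print((proj(c,L@Q.T+g0)-[179,93])*4.5)
uv=np.array([(287,362),(417,373),(290,347),(420,357),(303,287),(428,290)])/4.5+[179,93]
x,r=fitpose(c,L,uv,g0,.105); print(x.round(4),(r[:12]*4.5).round(1))
E
```

```text
[[287.94970424 363.77491569]
 [416.81643449 371.38824284]
 [288.04723156 352.8024908 ]
 [417.28324049 360.39159257]
 [306.51951331 277.8306623 ]
 [427.05123889 284.61130825]]
[ 0.5392 -0.1434  0.083   0.0616 -0.0089  0.002 ] [ 1.3 -1.2  0.3 -3.7 -1.5  2.5 -2.1  1.   3.4 -2.9 -1.2  1.8]
```

```bash
python3 -m jog '[0,0.4,0.06,-0.03,0, 0,0.7,0.1,-0.05,0, 0,0.85,0.12,-0.05,0, 0,0.85,0.12,-0.05,0, 0,0.85,0.12,-0.05,0, 0,0.85,0.12,-0.05,0, 0,0.85,0.12,-0.05,0, 0,0.8,0.1,-0.05,-0.25, 0,0.6,0.1,-0.05,0, 0,0.3,0.05,0,0, 0,0,0,0,0, 0,0,0,0,0]' 50
cat > hov.py <<'E'
from h import *
o=observe();M=R.from_rotvec(o["ee_rot"]).as_matrix(); yaw=np.arctan2(M[1,0],M[0,0])
g=o["position"]+.006*M[:,2]; b=np.array([.5488,.173,.054+.036+.004])
print("d tool units",(M.T@(b-g)/.04).round(2), "turn", round(-(0.1335+np.pi/2-yaw)/np.radians(6),2),"underside z",(g[2]-.0402).round(4),"tz",M[:,2].round(3),"F",o["force"].round(1))
E
python3 hov.py
```

```text
clock: 19.45
position: [0.5433, 0.1507, 0.1163]
ee_rot: [2.019, 2.299, -0.019]
force: [0.3, -0.7, -4.0]
width: 0.13
d tool units [0.57 0.18 0.38] turn -0.05 underside z 0.0702 tz [ 0.053 -0.063 -0.997] F [ 0.3 -0.7 -4. ]
```

```bash
python3 -m jog '[0,0.2,0.06,0.05,0, 0,0.18,0.05,0.1,-0.05, 0,0.1,0.04,0.08,0, 0,0,0,0.08,0, 0,0,0,0,0, 0,0,0,0,0]' 50;python3 hov.py
```

```text
clock: 19.95
position: [0.5477, 0.1661, 0.0989]
ee_rot: [2.019, 2.3, -0.028]
force: [1.7, 0.2, -3.4]
width: 0.126
d tool units [ 0.18  0.04 -0.04] turn -0.05 underside z 0.0527 tz [ 0.049 -0.067 -0.997] F [ 1.7  0.2 -3.4]
```

```bash
python3 -m jog '[0,0.12,0.02,-0.02,-0.05, 0,0.09,0.02,-0.02,0, 0,0,0,0,0, 0,0,0,0,0]' 50;python3 hov.py; python3 - <<'E'
from h import *
o=observe();M=R.from_rotvec(o["ee_rot"]).as_matrix();g=o["position"]+.006*M[:,2]
ims=[]
for n,(w,h) in {"side":(100,75),"wrist":(512,384),"scene":(90,68)}.items():
    c=cam(n); im=get_image(n)[:,:,::-1]; cv2.imwrite(f"pics/{n}11raw.png",im)
    if n=="wrist": ims.append(cv2.resize(im,(400,300)));continue
    x,y=proj(c,[.5488,.173,.045])[0].astype(int); x0,y0=x-w//2,y-h//2; print(n,x0,y0)
    ims.append(cv2.resize(im[y0:y0+h,x0:x0+w],(800,600) if 0 else (400,300) if n=="scene" else (800,600),interpolation=cv2.INTER_CUBIC))
s=cv2.resize(ims[0],(480,360)); 
s2=cv2.imread("pics/scene11raw.png"); 
cv2.imwrite("pics/f11.png",np.vstack([np.hstack([cv2.resize(ims[0],(400,300)),ims[2]]),np.hstack([ims[1],np.zeros_like(ims[1])])]))
E
```

```text
clock: 20.28
position: [0.5485, 0.1741, 0.1002]
ee_rot: [2.014, 2.303, -0.029]
force: [0.0, 0.4, -4.4]
width: 0.129
d tool units [-0.02 -0.    0.01] turn -0.01 underside z 0.054 tz [ 0.049 -0.068 -0.996] F [ 0.   0.4 -4.4]
side 181 197
scene 168 175
```

View pics/f11.png

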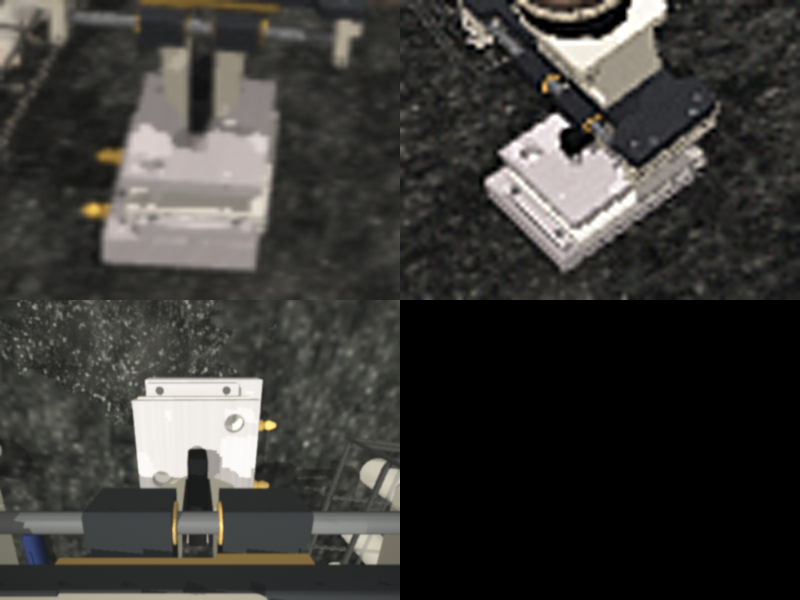

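The cover hovers over the stack, with a gap visible in the side view. In the wrist view its +y corners are at (134,402) and (260,399), with hole b at (235,423) and hole a at (162,478).

```bash
python3 - <<'E'
from h import *
c=cam("wrist"); s=512/400; b=(np.array([.5488,.173]),.1335)
for z in (.058,.062,.066):
    h=fit(c,[(-42,58),(42,58),(26,42),(-26,0)],[(134,102),(260,99),(235,123),(162,178)],[z]*4,s); print(z,local(h[0],b)*1e3,h[1]-b[1])
# base features same image: bar outer +y corners
for n,uv,z,t in [("side bar out -x",(147,79),.0355,(-35,68.5)),("deck +x+y",(262,79),.024,(55,70))]: print(n,local(back(c,np.array(uv)*s,z),b)*1e3,t)
# side view: fit tilt, corners in 400-scale of 100px crop
from lev import fitpose
cs=cam("side"); L=np.array([(42,58,8),(-42,58,8),(42,-58,8),(-42,-58,8),(42,58,0),(-42,58,0)])/1000
Q=R.from_euler("z",.1335).as_matrix(); g=np.array([.5488,.173,.054])
print((proj(cs,L@Q.T+g)-[181,197])*4)
E
```

```text
o [0.551  0.1742] yaw 0.1399 res mm [[0.2, 0.6], [-0.5, -0.5], [-0.4, 0.0], [0.8, -0.1]]
0.058 [2.29288131 0.87426831] 0.006397818560467561
o [0.5506 0.1753] yaw 0.1399 res mm [[-0.9, 0.9], [0.4, 0.0], [0.2, 0.2], [0.3, -1.1]]
0.062 [2.13137645 2.01583027] 0.00639781856046806
o [0.5503 0.1764] yaw 0.1399 res mm [[-1.9, 1.2], [1.3, 0.6], [0.8, 0.3], [-0.2, -2.1]]
0.066 [1.9698716  3.15739222] 0.006397818560468088
side bar out -x [-34.10104724  70.75136766] (-35, 68.5)
deck +x+y [54.57173588 69.50505203] (55, 70)
[[120.51042391 177.70311678]
 [261.23283827 185.07318775]
 [145.70126922  74.03166521]
 [274.94742502  80.48319555]
 [120.84843268 188.68062188]
 [261.08014339 196.06097368]]
```

```bash
python3 -m jog '[0,-0.03,-0.04,0,0, 0,0,0,0,0, 0,0,0,0,0, 0,0,0,0,0, 0,0,0,0,0, 0,0,0,0,0, 0,0,0,0,0]' 50;python3 hov.py; python3 -c "
from cell import *
print(observe()['dq'].round(4)); sign_off()"
```

```text
clock: 21.02
position: [0.5469, 0.1717, 0.1003]
ee_rot: [2.015, 2.302, -0.03]
force: [0.2, -0.2, -3.9]
width: 0.127
d tool units [0.04 0.05 0.01] turn -0.02 underside z 0.0541 tz [ 0.049 -0.069 -0.996] F [ 0.2 -0.2 -3.9]
[-0.0004  0.0024 -0.0008 -0.0013  0.002  -0.0011  0.0011]
the job is handed in; nothing more can be done
```

I tapped both spacer plates home against the back and side bars. I then took the cover by its handle, held it over the stack, and handed the job in at 21.0 s while still holding it. The sign-off reports no verdict, so what follows rests on my own last checks.

**Spacers:**
- In the last view of the stack on its own, the upper plate was within about 2 mm and 0.003 rad of the estimated base pose.
- The lower plate was flush with the upper one along the -x edge and did not visibly stick out along the -y edge. I could not measure its position directly.
- The first y tap failed because the fingertips came down on the lower plate's edge. That dragged the stack a few mm off, so I tapped both directions again.

**Cover:**
- **Grip:** it is held at 12 mm opening with a 50 N grip setting, and the wrist carries about 4 N, which is its weight.
- **Height:** the underside is about 54 mm above the worktop, about 16 mm above the stack. The side view showed a gap.
- **Holes:** the camera put them 1–2 mm off with about 0.006 rad of yaw. I nudged the cover by 1–2 mm to correct this and did not take another picture afterwards. By the robot's own pose it is now 1.5–2.5 mm off the other way from my base estimate, so the two disagree by a couple of mm. Both are inside the 5 mm limit.
- **Level:** the tool itself leans about 0.08 rad, which built up from turning and pushing, but that lean changed only about 0.03 rad after the grasp. A rough fit from the side camera just after lifting gave up to 0.06 rad of cover tilt. This is the least certain check, against a limit of 0.1.

**Bystanders:** nothing in the images suggested that any of them moved. I did not measure their positions again.

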